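Touch-dry test of the small round panel

TASK

The small round primed panel has been drying: test it by touching its white face lightly with the fingertips and draw back without shifting it, then press the larger of the two buttons on the timer right down and let it come up again to stop the drying time. Leave the larger round panel and the square panel untouched, do not press the timer's smaller button, pick nothing up and leave everything else where it stands.

Things in the scene. Friction and masses are not known exactly. Their poses are not given: they have to be found in the camera images.
- small_round: The panel to test: the smaller round disc, 80 mm diameter, 12 mm thick, pale wood with a white primed top, about 60 g. A touch harder than 12 N spoils it. It lies loose on a 90 mm square grey foam block (on a 100 mm square wooden base, 14 mm high), foam top 40 mm above the table, so its white face is about 52 mm above the table. The foam gives straight down about 1 mm for each 1.2 N, at most 12 mm. Origin: centre of its underside; z up.
- small_round_face (a point): Centre of the small round panel's white face (top), about 52 mm above the table.
- large_round: The larger round panel, 120 mm diameter, 12 mm thick, the same wood and white top; still wet, not to be touched. It lies loose on a 90 mm square grey foam block (on a 100 mm square wooden base, 14 mm high), foam top 40 mm above the table, so its white face is about 52 mm above the table. The foam gives straight down about 1 mm for each 1.2 N, at most 12 mm. Origin: centre of its underside; z up.
- square: The square panel, 100 x 100 mm, 12 mm thick, the same wood and white top; still wet, not to be touched. It lies loose on a 90 mm square grey foam block (on a 100 mm square wooden base, 14 mm high), foam top 40 mm above the table, so its white face is about 52 mm above the table. The foam gives straight down about 1 mm for each 1.2 N, at most 12 mm. Origin: centre of its underside; z up.
- timer: White table timer, a box 85 x 140 mm, 30 mm high, fixed to the table, a dark green display strip along its far (+x) edge and two round grey push buttons in white housings on top, 76 mm apart along its y axis. Origin: centre of its underside; x from the buttons towards the display, y from the small button towards the large one.
- big_button_top (a point): Centre of the top of the larger button (34 mm diameter), 48 mm above the table; it is pressed straight down.
- big_button (a joint): Travel of the larger button in m: 0 up, 0.006 right down; a spring returns it. Right down takes 5 N.
- little_button (a joint): Travel of the smaller button (16 mm diameter, 76 mm from the larger one, towards the timer's -y) in m: 0 up, 0.006 right down. Not to be pressed.
- tape_roll: Roll of paper masking tape lying flat, 90 mm diameter, 72 mm hole, 24 mm high. Origin: centre of its underside. A bystander.
- tin: Small round metal tin, 60 mm diameter, 45 mm high, steel lid. Origin: centre of its underside. A bystander.
- tub: White lidded tub, 100 mm diameter, 90 mm high, yellow lid. Origin: centre of its underside. A bystander.
- glass: Empty drinking glass, 72 mm across the rim, 90 mm high. Origin: centre of its underside. A bystander.
- paint_bottle: Blue paint bottle with a black cap, 52 mm diameter, 120 mm high. Origin: centre of its underside. A bystander.
- palette_knife: Palette knife (spatula) lying on the table, about 280 mm long, 20 mm high, along its x axis, blade to +x; origin under its middle. A bystander.
- brush_pot: White plastic pot, 96 mm across, 100 mm high, with brushes standing in it up to 240 mm above the table. Origin: centre of its underside. A bystander.
There are look-alikes about, which are no part of the job. Leave any blue look-alike of the timer alone.

How it is judged:
By the outcome, as a careful person would: the job done as asked, in the order asked, and still so for the second after the job is handed in, with the robot touching nothing.
It also fails if it takes over 38 s, if anything falls off the work surface, if the arm or the gripper's body presses on something with over 40 N, if the wrist force passes 120 N, or if a joint passes its speed limit or range.

ROBOT

A 6-joint arm with a two-finger parallel gripper is mounted at the origin on the work surface. World frame = base frame: x ahead of the robot, y to its left, z up, the work surface at z = 0. Lengths are in m, angles in rad, forces in N, time in s.
With the tool pointing down it reaches from about 0.4 to 0.925 m from the base axis. Payload 12.5 kg.
Tool frame: the origin (TCP) lies on the centre line of the jaws, within the pads' length; the fingertips stand 17 mm ahead of it and the grasp point (between the pads) lies 2 mm behind it; z points along the fingers, y is the line along which they close (so a half turn about z gives the same grasp; the last joint's range is limited). The gripper opens to 95 mm and grips with 3 to 60 N. Pads are 20 mm wide; open, the fingers measure 119 mm over their backs; the gripper's body (75 mm by 180 mm) begins 59 mm behind the grasp point.
Start: joints at [-1.343, 0.491, 1.559, -0, 1.092, -0.106], TCP at [0.205, -0.591, 0.232] pointing down, gripper open.
Joint ranges: [-3.1, 3.1], [-0.84, 2.19], [0.05, 2.79], [-1.13, 4.28], [0.06, 2.93], [-2.69, 2.69]. Speed limits (rad/s): [2.22, 2.22, 2.79, 3.14, 3.14, 3.14].

INTERFACE

Orientations are given as a rotation vector (axis times angle).
In Python, from bench import robot gives the robot as it stands.
- The arm moves only by the tool arm_command, never from a script. Its argument "moves" is a list of rows, each a list of 6 numbers: the shift along the tool's x, y, z in cm, then the turn, a rotation vector about the tool's x, y, z in degrees. A call has 1 to 10 rows; each row is the pose to reach, as a shift and turn from the pose commanded when the call began, along the tool's axes at that moment; what a row does not reach only later rows make up. A row lasts 1/10 s, in which the tool goes at most 50 mm and 8.59 degrees, less where a joint would pass 70% of its speed; a pose out of reach is approached as far as the arm can. A call with a gripper value outside its range is refused whole. "claw" is the opening, from 0 (shut) to 1 (fully open), set as the call begins (left out, the last holds). The fingers move at their own pace and stop on an object; "newtons" is the grip in N (left out, the last holds). Time passes only in rows, so rows that repeat a pose let the fingers close. It gives the time, the measured TCP pose, the force, the opening and the grip force at its end, in the units of the state.
- robot.get_state(): the state, without advancing time (a new reading comes with each control period).
- robot.get_image(name): name is "side" or "top" or "wrist"; returns a dict with "pixels" (400x640x3 uint8, red, green, blue), "fov_y" (degrees; the focal length in pixels is half the picture's height over the tangent of half this angle, whatever the lens; pixels are square), "cx", "cy" (the principal point, pixels), "distortion" ([k1, k2, p1, p2, k3] as OpenCV has them; the pictures are not rectified), "world_from_camera" (4x4, takes a point from camera to world coordinates). Camera axes: x right, y down, z forward; pixel columns grow to the right and rows downward; lengths in m; the calibration is good to about 2 mm. A picture is of the moment at which its call begins. There is no depth.
- robot.finish_job(): hands the job in; it is judged then, once.
The state is a dict: "clock": time; "qpos": joint angles; "joint_velocities": joint speeds; "joint_efforts": joint torques, N m; "tool_pos": TCP position; "tool_rot": TCP orientation; "force": force on the tool from outside, world axes, zero at the start; "ft_torque": the same for the moment, N m; "width": finger opening in m; "grasp_force": force on a finger pad.
Only numpy, scipy, OpenCV 4.12 (cv2) and the standard library are available. Lean on these libraries where they do the work, as an engineer would, in place of code of your own. Each camera call takes 0.05 s, during which the arm holds its last target. There are 200 camera calls.

## Working session

There is one attempt and no reset: what is moved stays moved. The work goes in short steps, Python scripts to look and compute and a tool call to move; the robot and the scene stay as the last step left them, time stands still between calls to the robot, and variables do not carry over. Pictures are saved under pics/ and viewed, at most 10 in all, crops included, and the job is handed in when it is done.

Besides the shell and the picture viewer there is one more tool, called after ">>>" as a command line: name --pt "numbers of a row" for each row, then --argument value for the rest. arm_command: Moves the arm, as the interface text tells. Its arguments: {"type":"object","properties":{"moves":{"type":"array"},"claw":{"type":"number"},"newtons":{"type":"number"}},"required":["moves"]}

```bash
mkdir -p pics; cat > h.py <<'E'
import numpy as np,cv2
from bench import robot
from scipy.spatial.transform import Rotation as R
def cam(n,save=None):
    d=robot.get_image(n)
    if save: cv2.imwrite(save,d["pixels"][:,:,::-1])
    return d
def K(d):
    f=d["pixels"].shape[0]/2/np.tan(np.radians(d["fov_y"])/2)
    return np.array([[f,0,d["cx"]],[0,f,d["cy"]],[0,0,1]])
def px2w(d,px,z):
    u=cv2.undistortPoints(np.array(px,float).reshape(-1,1,2),K(d),np.array(d["distortion"])).reshape(-1,2)
    T=np.array(d["world_from_camera"]);r=np.c_[u,np.ones(len(u))]@T[:3,:3].T
    return T[:3,3]+r*((z-T[2,3])/r[:,2])[:,None]
E
python3 - <<'E'
from h import *
a=cam("top","pics/top1.png");cam("side","pics/side1.png")
s=robot.get_state();print(s["clock"],s["tool_pos"],s["tool_rot"],s["force"],s["width"])
E
```

```text
0.1 [ 0.2047213  -0.59029527  0.23112762] [-3.09695204e+00 -5.21711209e-01  1.30692098e-04] [ 0.90032835 -0.76970254 -0.06567291] 0.09481736538974557
```

View pics/top1.png

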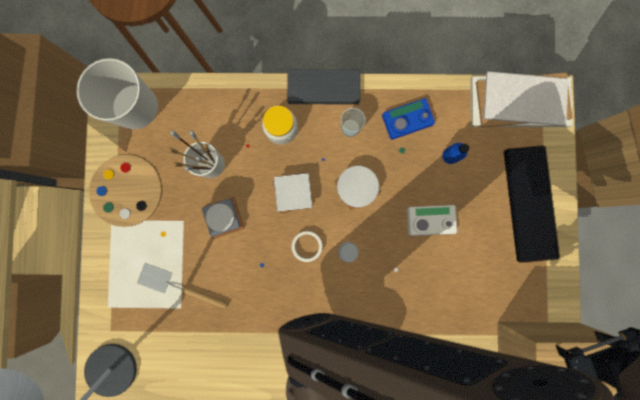

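View pics/side1.png

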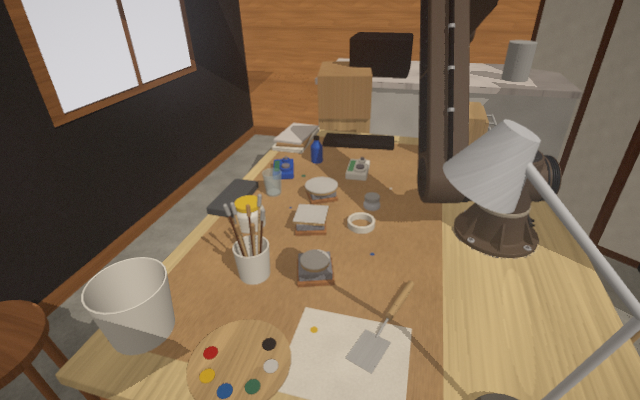

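The top view shows the small round panel, shaded, at about (220,217), and the white timer at (433,220). The large round panel is at (358,187), the square one at (293,192), and the blue look-alike at (408,119). I'll zoom in on the panel and the timer.

```bash
python3 - <<'E'
from h import *
d=cam("top");p=d["pixels"][:,:,::-1]
a=cv2.resize(p[190:250,190:250],None,fx=6.5,fy=6.5,interpolation=cv2.INTER_CUBIC)
b=cv2.resize(p[190:250,403:463],None,fx=6.5,fy=6.5,interpolation=cv2.INTER_CUBIC)
cv2.imwrite("pics/c1.png",np.hstack([cv2.convertScaleAbs(a,alpha=1.5),b]))
for n,px,z in [("small",(220,216),.052),("large",(358,187),.052),("sq",(293,192),.052),("big",(423,225),.048),("little",(448,224),.048),("pot",(200,155),.1),("tape",(307,247),.024),("tin",(348,252),.045)]: print(n,px2w(d,[px],z)[0].round(3))
E
```

```text
small [0.503 0.315 0.052]
large [ 0.59  -0.082  0.052]
sq [0.574 0.105 0.052]
big [ 0.483 -0.27   0.048]
little [ 0.486 -0.342  0.048]
pot [0.671 0.362 0.1  ]
tape [0.415 0.064 0.024]
tin [ 0.403 -0.055  0.045]
```

View pics/c1.png

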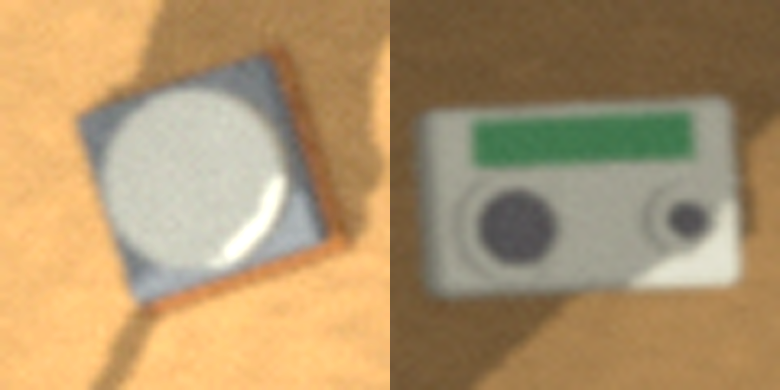

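The zoomed crop puts the small panel's centre at about (220,217.2), the big button at (422.5,224.8) and the little one at (448.7,223.7). Next I work out the shifts.

```bash
cat >> h.py <<'E'
def shift(frm,to,rot): return (R.from_rotvec(rot).inv().apply(np.array(to)-frm)*100).round(2)
E
python3 - <<'E'
from h import *
s=robot.get_state();p=np.array([.205,-.591,.232]);r=s["tool_rot"]
print(R.from_rotvec(r).as_matrix().round(3))
d=cam("top")
print(px2w(d,[(219.8,217.2)],.052)[0],px2w(d,[(422.5,224.8)],.048)[0])
for a in np.linspace(0,1,10):
  pass
w=[p,np.array([.45,-.1,.25]),np.array([.50,.313,.2])]
for q in w[1:]: print(shift(p,q,r)); p=q
E
```

```text
[[ 0.945  0.328 -0.   ]
 [ 0.328 -0.945  0.001]
 [ 0.    -0.001 -1.   ]]
[0.49979179 0.31536226 0.052     ] [ 0.48311743 -0.2687194   0.048     ]
[ 39.23 -38.37  -1.76]
[ 18.25 -37.38   5.03]
```

>>> arm_command --pt "39 -38.5 -2 0 0 0" --pt "39 -38.5 -2 0 0 0" --pt "39 -38.5 -2 0 0 0" --pt "39 -38.5 -2 0 0 0" --pt "39 -38.5 -2 0 0 0" --pt "39 -38.5 -2 0 0 0" --pt "39 -38.5 -2 0 0 0" --pt "39 -38.5 -2 0 0 0" --pt "39 -38.5 -2 0 0 0" --pt "39 -38.5 -2 0 0 0" --claw 0 --newtons 5

```text
clock: 1.2
tool_pos: [0.4262, -0.1404, 0.2501]
tool_rot: [3.098, 0.521, 0.001]
force: [0.6, -0.8, 0.6]
width: 0.0208
grasp_force: 0.0
```

>>> arm_command --pt "21.5 -40 5 0 0 0" --pt "21.5 -40 5 0 0 0" --pt "21.5 -40 5 0 0 0" --pt "21.5 -40 5 0 0 0" --pt "21.5 -40 5 0 0 0" --pt "21.5 -40 5 0 0 0" --pt "21.5 -40 5 0 0 0" --pt "21.5 -40 5 0 0 0" --pt "21.5 -40 5 0 0 0" --pt "21.5 -40 5 0 0 0"

```text
clock: 2.2
tool_pos: [0.4977, 0.3102, 0.1987]
tool_rot: [-3.097, -0.527, 0.001]
force: [0.3, 0.3, -0.2]
width: 0.0006
grasp_force: 0.0
```

```bash
python3 - <<'E'
from h import *
d=cam("wrist","pics/w1.png");s=robot.get_state();print(s["clock"],s["tool_pos"],s["tool_rot"],s["force"],s["width"],s["qpos"])
print(d["world_from_camera"])
E
```

```text
2.25 [0.49750601 0.30894475 0.19878796] [ 3.09701590e+00  5.27057144e-01 -1.34808776e-03] [-1.48635747 -0.32939016 -0.86106248] 0.0006702348778569237 [4.42859242e-01 4.70378394e-01 1.69559349e+00 2.24017391e-04
 9.76460119e-01 1.67639548e+00]
[[ 3.31783491e-01 -9.00614375e-01 -2.80737355e-01  5.77707488e-01]
 [-9.43355493e-01 -3.16864629e-01 -9.83728685e-02  3.39479911e-01]
 [-3.59718232e-04  2.97473619e-01 -9.54729970e-01  3.53034156e-01]
 [ 0.00000000e+00  0.00000000e+00  0.00000000e+00  1.00000000e+00]]
```

View pics/w1.png

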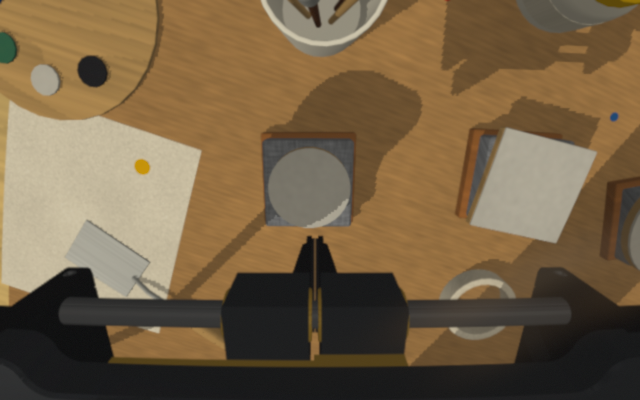

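The wrist view shows the small disc centred at about (309,187), with the closed fingertips at (316,240).

```bash
python3 - <<'E'
from h import *
d=cam("wrist");s=robot.get_state()
t=px2w(d,[(309,187)],.052)[0];print(t,s["tool_pos"])
q=t.copy();q[2]=.079
print(shift(s["tool_pos"],q,s["tool_rot"]))
E
```

```text
[0.50204477 0.31736016 0.052     ] [0.49738289 0.30708111 0.19905986]
[ 0.79 -0.82 12.  ]
```

>>> arm_command --pt "0.7 -0.6 4 0 0 0" --pt "0.7 -0.6 8 0 0 0" --pt "0.7 -0.6 10 0 0 0" --pt "0.7 -0.6 11.5 0 0 0" --pt "0.7 -0.6 12 0 0 0" --pt "0.7 -0.6 12 0 0 0" --pt "0.7 -0.6 12 0 0 0"

```text
clock: 3.0
tool_pos: [0.5029, 0.3135, 0.0808]
tool_rot: [-3.098, -0.521, -0.002]
force: [-0.6, 0.6, 1.4]
width: 0.0005
grasp_force: 0.0
```

```bash
python3 - <<'E'
from h import *
S=[]
for i in range(4):
  d=cam("wrist","pics/w2.png");s=robot.get_state();S.append(np.r_[s["tool_pos"],s["force"]])
print(np.mean(S,0).round(4),np.std(S,0).round(4))
E
```

```text
[0.5029 0.3139 0.0808 0.0703 0.0522 0.1461] [1.000e-04 1.000e-04 1.000e-04 4.103e-01 5.348e-01 3.259e-01]
```

View pics/w2.png

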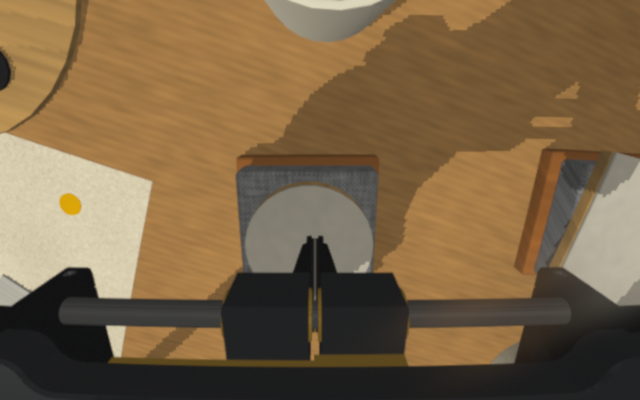

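The fingertips are above the disc, close to its centre, and about 12 mm up. I'll descend gently, draw back once the force shows contact.

>>> arm_command --pt "0 -0.2 0.6 0 0 0" --pt "0 -0.2 1.0 0 0 0" --pt "0 -0.2 1.15 0 0 0" --pt "0 -0.2 1.3 0 0 0" --pt "0 -0.2 1.4 0 0 0" --pt "0 -0.2 1.5 0 0 0" --pt "0 -0.2 1.5 0 0 0" --pt "0 -0.2 1.5 0 0 0"

```text
clock: 4.0
tool_pos: [0.5017, 0.3159, 0.065]
tool_rot: [-3.098, -0.522, 0.0]
force: [-2.4, 1.2, 5.4]
width: 0.001
grasp_force: 2.7
```

Contact is confirmed at about 5 N, so I'll draw straight up.

>>> arm_command --pt "0 0 -0.3 0 0 0" --pt "0 0 -1 0 0 0" --pt "0 0 -3 0 0 0" --pt "0 0 -7 0 0 0" --pt "0 0 -11 0 0 0" --pt "0 0 -13.5 0 0 0" --pt "0 0 -13.5 0 0 0"

```text
clock: 4.7
tool_pos: [0.503, 0.3163, 0.2038]
tool_rot: [-3.096, -0.522, -0.01]
force: [-0.4, -0.9, -0.4]
width: 0.0005
grasp_force: 0.0
```

```bash
python3 - <<'E'
from h import *
d=cam("top");s=robot.get_state();cam("wrist","pics/w3.png")
print(s["tool_pos"],s["force"],s["clock"],shift([.502,.316,.2],[.483,-.269,.17],s["tool_rot"]))
E
```

```text
[0.50231727 0.3159543  0.20160569] [-0.54569196 -1.13846753 -1.02669956] 4.75 [-20.97  54.65   2.92]
```

View pics/w3.png

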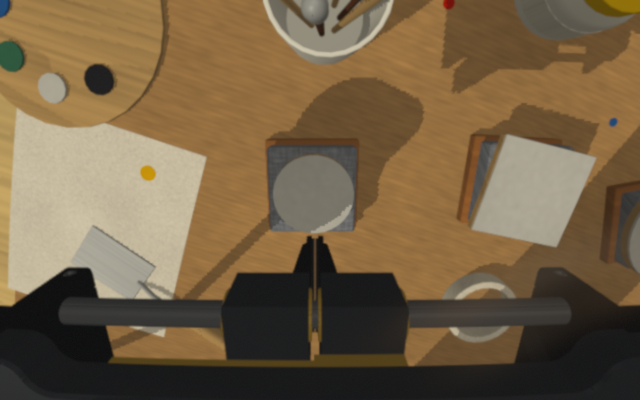

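The disc, at about (314,193), has not moved on its foam. Now to the timer.

>>> arm_command --pt "-21 54.6 2 0 0 0" --pt "-21 54.6 2 0 0 0" --pt "-21 54.6 2 0 0 0" --pt "-21 54.6 2 0 0 0" --pt "-21 54.6 2 0 0 0" --pt "-21 54.6 2 0 0 0" --pt "-21 54.6 2 0 0 0" --pt "-21 54.6 2 0 0 0" --pt "-21 54.6 2 0 0 0" --pt "-21 54.6 2 0 0 0"

```text
clock: 5.8
tool_pos: [0.4842, -0.1855, 0.1815]
tool_rot: [-3.097, -0.521, 0.003]
force: [-0.4, 0.5, 0.3]
width: 0.0004
grasp_force: 0.0
```

>>> arm_command --pt "-2.7 7.5 3 0 0 0" --pt "-2.7 7.5 5 0 0 0" --pt "-2.7 7.5 6 0 0 0" --pt "-2.7 7.5 6 0 0 0" --pt "-2.7 7.5 6 0 0 0"

```text
clock: 6.3
tool_pos: [0.4841, -0.2623, 0.1226]
tool_rot: [-3.097, -0.523, 0.001]
force: [-0.5, -0.7, 0.8]
width: 0.0004
grasp_force: 0.0
```

```bash
python3 - <<'E'
from h import *
d=cam("wrist","pics/w4.png");s=robot.get_state();np.savez("w4.npz",**{k:d[k] for k in d if k!="pixels"})
print(s["tool_pos"],s["force"],s["clock"])
E
```

```text
[ 0.48447288 -0.26227082  0.12326005] [-0.02918063 -0.22350711  0.53015679] 6.35
```

View pics/w4.png

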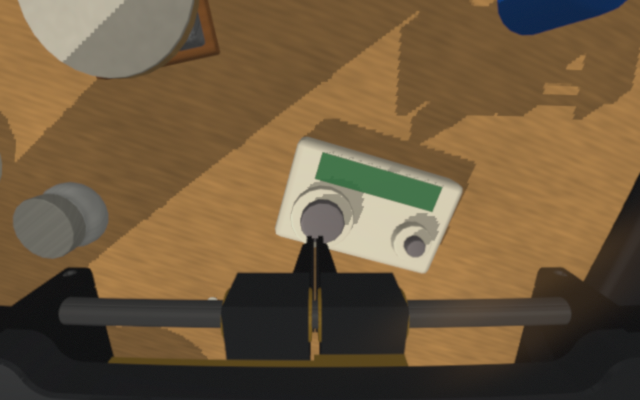

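The white timer is in view, with the big button centred at about (322,221) and the little one at (415,246).

```bash
python3 - <<'E'
from h import *
d=cam("wrist");s=robot.get_state()
t=px2w(d,[(322,221)],.048)[0];print(t,s["tool_pos"]);t[2]=.075
print(shift(s["tool_pos"],t,s["tool_rot"]))
E
```

```text
[ 0.48489142 -0.26705119  0.048     ] [ 0.48463593 -0.26233084  0.12360429]
[-0.13  0.45  4.86]
```

>>> arm_command --pt "-0.1 0.5 2.5 0 0 0" --pt "-0.1 0.5 4.5 0 0 0" --pt "-0.1 0.5 5.4 0 0 0" --pt "-0.1 0.5 5.7 0 0 0" --pt "-0.1 0.5 6.0 0 0 0" --pt "-0.1 0.5 6.2 0 0 0" --pt "-0.1 0.5 6.3 0 0 0" --pt "-0.1 0.5 6.4 0 0 0" --pt "-0.1 0.5 6.4 0 0 0" --pt "-0.1 0.5 6.4 0 0 0"

```text
clock: 7.4
tool_pos: [0.4853, -0.268, 0.0627]
tool_rot: [3.096, 0.522, 0.003]
force: [-8.6, 10.3, 42.1]
width: 0.0007
grasp_force: 20.6
```

The force is 42 N, higher than the button should need. I'll ease off and take a look.

>>> arm_command --pt "0 0 -0.2 0 0 0" --pt "0 0 -0.3 0 0 0" --pt "0 0 -0.3 0 0 0"

```text
clock: 7.7
tool_pos: [0.4853, -0.2682, 0.0632]
tool_rot: [3.097, 0.522, 0.002]
force: [-0.6, 3.9, 9.5]
width: 0.0004
grasp_force: 4.8
```

```bash
python3 - <<'E'
from h import *
d=cam("side");w=cam("wrist");s=robot.get_state()
S=[]
for i in range(3): cam("top"); s=robot.get_state();S.append(np.r_[s["tool_pos"],s["force"]])
print(np.mean(S,0).round(4))
a=cv2.resize(d["pixels"][130:210,310:410],(500,400),interpolation=cv2.INTER_CUBIC);b=cv2.resize(w["pixels"][140:300,260:360],(250,400))
cv2.imwrite("pics/c2.png",np.hstack([a,b])[:,:,::-1])
E
```

```text
[ 0.4854 -0.2682  0.0632 -1.7785  4.45   11.2114]
```

View pics/c2.png

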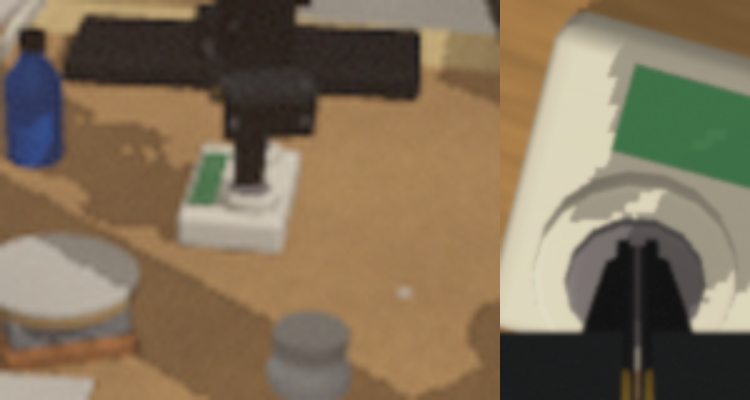

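The fingertips are inside the button circle and meet a hard stop. I'll rise in small steps to check that the spring follows through the full 6 mm.

>>> arm_command --pt "0 0 -0.2 0 0 0" --pt "0 0 -0.2 0 0 0" --pt "0 0 -0.2 0 0 0"

```text
clock: 8.25
tool_pos: [0.4853, -0.2684, 0.0643]
tool_rot: [3.097, 0.522, 0.002]
force: [0.9, 3.3, 4.0]
width: 0.0
grasp_force: 2.1
```

```bash
cat > rd.py <<'E'
from h import *
S=[]
for i in range(5): cam("top"); s=robot.get_state();S.append(np.r_[s["tool_pos"],s["force"]])
print(np.mean(S,0).round(4),s["clock"])
E
python3 rd.py
```

```text
[ 0.4853 -0.2684  0.064   2.4372  2.7844  4.4929] 8.5
```

>>> arm_command --pt "0 0 -0.2 0 0 0" --pt "0 0 -0.2 0 0 0" --pt "0 0 -0.2 0 0 0"

```text
clock: 8.8
tool_pos: [0.4851, -0.2685, 0.0659]
tool_rot: [3.097, 0.522, 0.001]
force: [2.1, 0.0, 3.9]
width: 0.0004
grasp_force: 1.7
```

```bash
python3 rd.py
```

```text
[ 0.485  -0.2685  0.0658  2.6903  0.3072  2.9604] 9.05
```

The force falls at about 0.83 N/mm, 4.5 to 3 N, so the button was right down at about z = 0.0633. I'll release it and retreat.

>>> arm_command --pt "0 0 -0.5 0 0 0" --pt "0 0 -1.5 0 0 0" --pt "0 0 -4 0 0 0" --pt "0 0 -8 0 0 0" --pt "0 0 -11 0 0 0" --pt "0 0 -11 0 0 0" --pt "0 0 -11 0 0 0" --pt "0 0 -11 0 0 0"

```text
clock: 9.85
tool_pos: [0.4843, -0.268, 0.175]
tool_rot: [-3.097, -0.522, 0.002]
force: [-0.4, -0.4, -0.5]
width: 0.0004
grasp_force: 0.0
```

```bash
python3 rd.py; python3 -c "
from h import *
cam('top','pics/top2.png')"
```

```text
[ 0.4845 -0.2681  0.1749 -0.0583  0.3173 -0.3309] 10.1
```

View pics/top2.png

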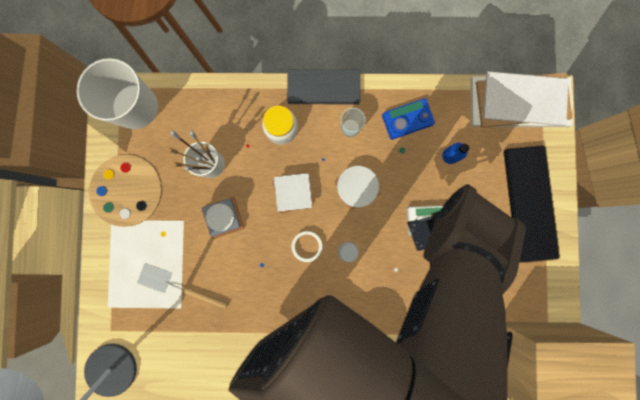

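The top view shows everything where it was: small round at (220,217), large round at (358,187), square at (293,192). The arm is clear.

```bash
python3 -c "
from bench import robot
print(robot.finish_job())"
```

```text
the job is handed in; nothing more can be done
None
```

I touched the small round panel lightly (about 5 N, against the 12 N limit) without shifting it. I then pressed the timer's larger button right down and released it, with a brief 42 N peak on the fingertips against its stop. I handed the job in at about 10 s with nothing else seen to have moved.

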